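Latch the badge lamp and hold its dial on the third click

ROBOT

A 6-joint arm with a two-finger parallel gripper is mounted at the origin on a cart in front of the work surface, level with it; the furniture and walls round the work are solid. World frame = base frame: x ahead of the robot, y to its left, z up, the work surface at z = 0. Lengths are in m, angles in rad, forces in N, time in s.
With the tool pointing down it reaches from about 0.35 to 0.775 m from the base axis. Payload 7.3 kg.
Tool frame: the origin (TCP) lies at the very end of the fingers, on their centre line; the grasp point (between the pads) lies 19 mm behind it; z points along the fingers, y is the line along which they close (so a half turn about z gives the same grasp; the last joint's range is limited). The gripper opens to 92 mm and grips with 3 to 60 N. Pads are 19 mm wide; open, the fingers measure 130 mm over their backs; the gripper's body (75 mm by 190 mm) begins 47 mm behind the grasp point.
Start: joints at [-1.39, 0.342, 1.524, -0, 1.275, -0.146], TCP at [0.169, -0.497, 0.227] pointing down, gripper open.
Joint ranges: [-2.53, 2.53], [-0.77, 2.02], [0.04, 2.7], [-1, 4.14], [0.28, 2.66], [-3.11, 3.11]. Speed limits (rad/s): [2.57, 2.57, 3.14, 3.14, 3.14, 3.14].

INTERFACE

Orientations are given as [roll, pitch, yaw] about the fixed x, y, z axes, in that order (R = Rz(yaw) Ry(pitch) Rx(roll)).
In Python, from cell import robot gives the robot as it stands.
- The arm moves only by the tool apply_moves, never from a script. Its argument "motion" is text: rows parted by semicolons, each of 7 numbers parted by spaces: the opening in per cent of the stroke, from 0 (shut) to 100 (fully open), then the shift along the tool's x, y, z in cm, then the turn, a rotation vector about the tool's x, y, z in rad. A call has 1 to 20 rows; each row shifts and turns the commanded pose from where the row before left it, along the tool's axes as they then stand; what a row does not reach is not made up. A row lasts 1/8 s, in which the tool goes at most 62.5 mm and 10.7 degrees, less where a joint would pass 70% of its speed; a pose out of reach is approached as far as the arm can. A call with a gripper value outside its range is refused whole. The fingers move at their own pace and stop on an object; "force" is the grip in N (left out, the last holds). Time passes only in rows, so rows that do not move let the fingers close. It gives the time, the measured TCP pose, the force, the opening and the grip force at its end, in the units of the state.
- robot.observe(): the state, without advancing time (a new reading comes with each control period).
- robot.read_camera(name): name is "scene" or "top" or "wrist"; returns a dict with "img" (420x560x3 uint8, red, green, blue), "fovy" (degrees; the focal length in pixels is half the picture's height over the tangent of half this angle, whatever the lens; pixels are square), "cx", "cy" (the principal point, pixels), "k1" (the pictures are not rectified: a ray, as slopes to the right and down, at radius r is drawn at 1 + k1 r^2 times it, then the intrinsics apply), "R" (3x3) and "t" (3): a world point X has camera coordinates R X + t; the wrist camera has in their place "hand_eye" (4x4, takes a point from camera to tool coordinates, whose origin is the TCP and whose axes are the flange's). Camera axes: x right, y down, z forward; pixel columns grow to the right and rows downward; lengths in m; the calibration is good to about 2 mm. A picture is of the moment at which its call begins: read the wrist's pose just before it. There is no depth.
- robot.hand_in(): hands the job in; it is judged then, once.
Trained networks look in a picture, given as the dict that the camera call returned (one of the last four; its "shot" number tells which), for a name from the list of things; names that differ only in an ending like _2 or _b are one class to them, and where a whole thing is asked for, a point or a joint stands for the part that bears it (a point fixed in the world has none). Each returns a list of dicts, best first, with "score" (0 to 1); they miss things now and then, are a little off and sometimes report something else, mostly with a low value. They report only what shows in the picture. A call takes as long as a camera call.
- robot.search_frame(target, picture): "centre" ([x, y, z] in m, in world coordinates, good to about 4 mm: the middle of the surface that is visible of it).
- robot.trace(target, picture): "pixels" (420x560 bool, what is visible of it).
The state is a dict: "time": time; "qpos": joint angles; "qvel": joint speeds; "joint_efforts": joint torques, N m; "tool_pos": TCP position; "tool_rot": TCP orientation; "contact_force": force on the tool from outside, world axes, zero at the start; "torque": the same for the moment, N m; "opening": finger opening in m; "grip_force": force on a finger pad.
Only numpy, scipy, OpenCV 4.12 (cv2) and the standard library are available. Lean on these libraries where they do the work, as an engineer would, in place of code of your own. Each camera call takes 0.05 s, during which the arm holds its last target. There are 200 camera calls.

TASK

Secure the glass cover of the badge-hardening lamp by turning its steel turnbutton square across the edge of the cover frame. Then turn the black spring-return dial clockwise past the first and second clicks to the third mark (three dots) and hold it there against its spring; finish while still holding the dial, without letting go. Leave the cover in its seat and the things beside the lamp where they stand.

Things in the scene. Friction and masses are not known exactly. Their poses are not given: they have to be found in the camera images.
- lamp_unit: Flat grey box fixed to the table, 130 (x) x 280 (y) x 40 mm high, its flat top (deck) 40 mm above the table. Origin: centre of its underside; z up, +x is its far side, +y its left. The left part is a recess with badges under a glass cover frame; the turnbutton pivots at local (0, -6) mm and the dial at local (0, -88) mm, both about upright axes. Its position and yaw differ each time.
- cover_frame: Loose aluminium frame with a glass pane, 94 (x) x 110 (y) x 6 mm, 0.25 kg, lying in the recess, its top flush with the deck. Origin: centre of its underside, at local (0, 70, 34) mm of the lamp unit when seated. Its edge nearest the turnbutton lies 21 mm to the left (+y) of the turnbutton's pivot. A small tab 7 mm high stands on its left edge.
- turnbutton (a joint): Angle of the steel turnbutton, rad, growing clockwise seen from above: 0 = bar lies along the unit's x axis (open, clear of the cover frame), 1.57 = square across (along the unit's y axis, its end 11 mm over the cover frame's edge). Starts at 0.1 to 0.4; stop at 1.62. It stays where it is left (friction about 0.05 N m).
- turnbutton_grip (a point): Point on the turnbutton's axis, 62.5 mm above the table, inside its upright thumb fin; its x axis points along the bar. The bar is 64 long x 10 wide mm, its top 47 mm above the table; on it, centred, stands the fin to grip: 36 long, 10 thick, top 72 mm above the table.
- dial (a joint): Angle of the black dial, rad, growing clockwise seen from above: 0 = home (on the plain line), clicks (notches) at 0.4 (one dot), 0.8 (two dots) and 1.2 (three dots). A spring turns it back home from anywhere, also from the clicks, as soon as it is let go: 0.08 N m at home rising to 0.14 N m at the third mark, and moving over each click takes some 0.03 to 0.05 N m more. Hard stop at 1.36.
- dial_grip (a point): Point on the dial's axis, 68 mm above the table, in the middle of its upright grip bar; its x axis points along the bar to the pointer end (white line). Round skirt 60 mm across, its top 46 mm above the table; on it stands the grip bar: 52 long, 14 thick, top 78 mm above the table. With the dial home the pointer stands 0.6 rad anticlockwise of the unit's +x axis; on the third mark it stands 0.6 rad clockwise of it.
- stamp: Bystander: wooden rubber stamp, 30 x 30 x 53 mm high, to the right of the lamp unit. Origin: centre of its underside.
- blanks: Bystander: stack of tin badge blanks, 39 mm across, 19 mm high, to the left of the lamp unit. Origin: centre of its underside.
- tape: Bystander: roll of tape, 52 mm across, 20 mm high, farther to the left of the lamp unit. Origin: centre of its underside.

How it is judged:
By the outcome, as a careful person would: the job done as asked, in the order asked, and still so for the second after the job is handed in, while the arm keeps its last pose, push and grip.
It also fails if it takes over 45 s, if anything falls off the work surface, if the arm or the gripper's body presses on something with over 40 N, if the wrist force passes 120 N, or if a joint passes its speed limit or range.

## Working session

There is one attempt and no reset: what is moved stays moved. The work goes in short steps, Python scripts to look and compute and a tool call to move; the robot and the scene stay as the last step left them, time stands still between calls to the robot, and variables do not carry over. Pictures are saved under pics/ and viewed, at most 10 in all, crops included, and the job is handed in when it is done.

Besides the shell and the picture viewer there is one more tool, called after ">>>" as name(argument=value, ...) on one line, values as JSON. apply_moves: Moves the arm, as the interface text tells. Its arguments: {"type":"object","properties":{"motion":{"type":"string"},"force":{"type":"number"}},"required":["motion"]}

```bash
mkdir -p pics; ls; cat > h.py <<'E'
import numpy as np, cv2
from cell import robot
from scipy.spatial.transform import Rotation as Ro
def pose():
    s=robot.observe(); return np.array(s['tool_pos']), s['tool_rot'], s
def save(p,name): cv2.imwrite('pics/'+name, p['img'][:,:,::-1])
def K(p):
    f=p['img'].shape[0]/2/np.tan(np.radians(p['fovy'])/2); return f
def rays(p,uv):
    f=K(p); d=(np.atleast_2d(uv).astype(float)-[p['cx'],p['cy']])/f; x=d.copy()
    for _ in range(20): x=d/(1+p['k1']*(x**2).sum(1,keepdims=True))
    return np.c_[x,np.ones(len(x))]
def toplane(p,uv,z,T=None):
    r=rays(p,uv)
    if T is None: R=np.array(p['R']);o=-R.T@np.array(p['t']);d=r@R
    else: o=T[:3,3]; d=r@T[:3,:3].T
    return o+d*((z-o[2])/d[:,2])[:,None]
def wristT(p,s):
    T=np.eye(4);T[:3,:3]=Ro.from_euler('xyz',s['tool_rot']).as_matrix() if np.size(s['tool_rot'])==3 else np.array(s['tool_rot']).reshape(3,3)
    T[:3,3]=s['tool_pos']; return T@np.array(p['hand_eye'])
E
python3 - <<'E'
from h import *
s=robot.observe();print(s)
p=robot.read_camera('top');save(p,'top1.png')
for n in ['lamp_unit','cover_frame','turnbutton','dial','turnbutton_grip','dial_grip','stamp','blanks','tape']:
    r=robot.search_frame(n,p); print(n,[(np.round(a['centre'],4),round(a['score'],2)) for a in r[:2]])
for n,z in [('turnbutton',.06),('dial',.06),('cover_frame',.04),('lamp_unit',.04)]:
    r=robot.trace(n,p)
    if r:
        m=r[0]['pixels'].astype(np.uint8); c=max(cv2.findContours(m,0,2)[0],key=cv2.contourArea)
        b=cv2.boxPoints(cv2.minAreaRect(c)); print(n,r[0]['score'],m.sum(),np.round(b),'\n',np.round(toplane(p,b,z),4))
E
```

```text
pics
{'time': 0.0, 'qpos': array([-1.38996593e+00,  3.42713047e-01,  1.52503890e+00, -2.09494571e-05,
        1.27540552e+00, -1.45978107e-01]), 'qvel': array([ 1.37848637e-03,  6.22508460e-04, -8.37790830e-05, -9.22106434e-07,
       -1.42799263e-03, -3.90880567e-04]), 'joint_efforts': array([-2.27049910e-03, -4.31254148e+01, -2.44219440e+01,  7.15970015e-02,
        5.59912249e-02, -1.11118381e-04]), 'tool_pos': array([ 0.16848594, -0.49678535,  0.22604236]), 'tool_rot': array([-3.14004157e+00, -2.07797924e-04,  3.26814452e-01]), 'contact_force': array([0.26784476, 0.21484625, 0.14560557]), 'torque': array([-0.01064805, -0.0133826 ,  0.06634748]), 'grip_force': 0.0, 'opening': 0.09214913779601756}
lamp_unit [(array([0.4694, 0.1531, 0.0406]), 0.88)]
cover_frame [(array([0.4537, 0.2543, 0.0393]), 0.62)]
turnbutton [(array([0.4614, 0.1773, 0.069 ]), 0.41)]
dial [(array([0.4777, 0.1048, 0.0491]), 0.93)]
turnbutton_grip []
dial_grip [(array([0.4805, 0.1034, 0.0451]), 0.57)]
stamp [(array([0.4641, 0.0027, 0.0173]), 0.67)]
blanks [(array([0.4477, 0.3744, 0.0224]), 0.65), (array([0.4628, 0.179 , 0.0697]), 0.44)]
tape [(array([0.4121, 0.4345, 0.0183]), 0.47)]
dial 0.68 341 [[274. 188.]
 [294. 188.]
 [294. 207.]
 [274. 207.]] 
 [[0.5127 0.1307 0.06  ]
 [0.5117 0.0736 0.06  ]
 [0.4565 0.0748 0.06  ]
 [0.4574 0.1315 0.06  ]]
cover_frame 0.85 1240 [[209. 198.]
 [247. 190.]
 [253. 222.]
 [215. 230.]] 
 [[0.4919 0.3201 0.04  ]
 [0.5126 0.2099 0.04  ]
 [0.4181 0.1917 0.04  ]
 [0.3978 0.3006 0.04  ]]
lamp_unit 0.96 3304 [[201. 193.]
 [297. 173.]
 [307. 218.]
 [211. 239.]] 
 [[0.5059 0.3413 0.04  ]
 [0.5623 0.0624 0.04  ]
 [0.4264 0.0375 0.04  ]
 [0.3719 0.3115 0.04  ]]
```

View pics/top1.png

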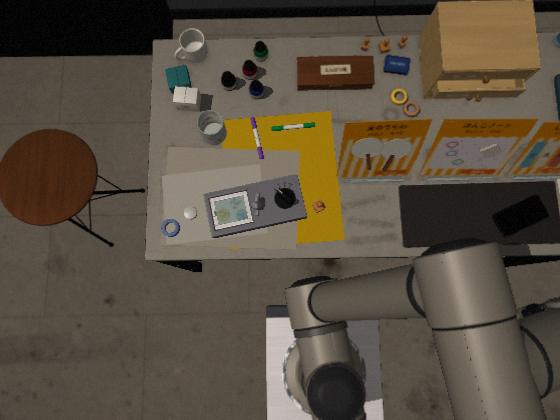

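>>> apply_moves(motion="43 4.7 -3.0 -0.5 0 0 0; 43 4.7 -3.0 -0.5 0 0 0; 43 4.7 -3.0 -0.5 0 0 0; 43 4.7 -3.0 -0.5 0 0 0; 43 4.7 -3.0 -0.5 0 0 0; 43 4.7 -3.0 -0.5 0 0 0; 43 4.7 -3.0 -0.5 0 0 0; 43 4.7 -3.0 -0.5 0 0 0; 43 2.2 -5.4 0 0 0 0; 43 2.2 -5.4 0 0 0 0; 43 2.2 -5.4 0 0 0 0; 43 2.2 -5.4 0 0 0 0; 43 2.2 -5.4 0 0 0 0; 43 0 0 0 0 0 -0.18; 43 0 0 0 0 0 -0.18; 43 0 0 0 0 0 -0.18; 43 0 0 0 0 0 -0.18; 43 0 0 0 0 0 -0.18; 43 0 0 0 0 0 -0.18; 43 0 0 0 0 0 -0.18", force=20)

```text
time: 3.2
tool_pos: [0.4651, 0.1418, 0.2667]
tool_rot: [3.142, 0.0, 1.593]
contact_force: [1.4, 0.3, 0.1]
opening: 0.0396
grip_force: 0.0
```

>>> apply_moves(motion="43 0 0 0 0 0 -0.18; 43 0 0 0 0 0 -0.18; 43 0 0 0 0 0 -0.18; 43 0 0 0 0 0 -0.18; 43 0 0 0 0 0 -0.18; 43 0 0 0 0 0 -0.18; 43 0 0 0 0 0 -0.18; 43 0 0 0 0 0 -0.18; 43 0 0 0 0 0 0")

```text
time: 4.32
tool_pos: [0.4651, 0.1418, 0.2667]
tool_rot: [-3.142, 0.0, 3.025]
contact_force: [0.8, -0.1, 0.3]
opening: 0.0399
grip_force: 0.0
```

```bash
python3 - <<'E'
from h import *
s=robot.observe();print(s['time'],s['tool_pos'],s['tool_rot'],s['qpos'])
p=robot.read_camera('wrist');save(p,'w1.png'); print(p['hand_eye'],p['fovy'])
T=wristT(p,s)
for n in ['turnbutton','dial','turnbutton_grip','dial_grip','cover_frame']:
    r=robot.search_frame(n,p); print(n,[(np.round(a['centre'],4),round(a['score'],2)) for a in r[:2]])
for n,z in [('turnbutton',.07),('dial',.046),('cover_frame',.04),('lamp_unit',.04)]:
    r=robot.trace(n,p)
    if r:
        m=r[0]['pixels'].astype(np.uint8); c=max(cv2.findContours(m,0,2)[0],key=cv2.contourArea)
        b=cv2.boxPoints(cv2.minAreaRect(c)); print(n,r[0]['score'],m.sum(),np.round(b).tolist(),'\n',np.round(toplane(p,b,z,T),4))
E
```

```text
4.325 [0.46511766 0.14177694 0.26673696] [-3.14152287e+00  1.46226150e-04  3.02514148e+00] [ 1.38165699e-01  2.40188805e-01  1.55486106e+00 -1.07050246e-04
  1.34641885e+00 -1.31615564e+00]
[[-1.74557714e-04 -9.57724980e-01 -2.87685302e-01  7.73275642e-02]
 [ 9.99999117e-01  2.11900720e-04 -1.31219833e-03  1.31438691e-03]
 [ 1.31768584e-03 -2.87685277e-01  9.57724097e-01 -1.57359835e-01]
 [ 0.00000000e+00  0.00000000e+00  0.00000000e+00  1.00000000e+00]] 60.492711899325805
turnbutton [(array([0.4621, 0.1769, 0.0684]), 0.78)]
dial [(array([0.4834, 0.1036, 0.0446]), 0.74)]
turnbutton_grip [(array([0.4647, 0.1802, 0.0694]), 0.9)]
dial_grip [(array([0.4801, 0.1072, 0.0482]), 0.97), (array([0.4647, 0.0058, 0.0189]), 0.58)]
cover_frame [(array([0.4474, 0.258 , 0.0404]), 0.84)]
turnbutton 0.59 598 [[310.0, 154.0], [321.0, 154.0], [323.0, 212.0], [311.0, 212.0]] 
 [[0.4341 0.1772 0.07  ]
 [0.4351 0.1883 0.07  ]
 [0.4941 0.1851 0.07  ]
 [0.493  0.1734 0.07  ]]
dial 0.7 1130 [[462.0, 128.0], [502.0, 128.0], [502.0, 162.0], [462.0, 162.0]] 
 [[0.4286 0.3365 0.046 ]
 [0.4333 0.3777 0.046 ]
 [0.4686 0.3797 0.046 ]
 [0.4638 0.3375 0.046 ]]
cover_frame 0.91 9042 [[318.0, 132.0], [423.0, 100.0], [449.0, 185.0], [344.0, 217.0]] 
 [[0.4165 0.1903 0.04  ]
 [0.3971 0.2992 0.04  ]
 [0.4883 0.3268 0.04  ]
 [0.5112 0.211  0.04  ]]
lamp_unit 0.74 21443 [[176.0, 158.0], [433.0, 77.0], [469.0, 193.0], [213.0, 273.0]] 
 [[0.425  0.0383 0.04  ]
 [0.3757 0.3093 0.04  ]
 [0.4999 0.3495 0.04  ]
 [0.5626 0.054  0.04  ]]
```

View pics/w1.png

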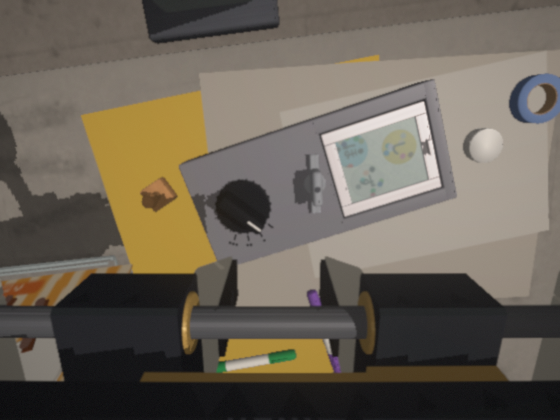

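```bash
cat >> h.py <<'E'
from scipy.optimize import minimize
def proj(p,X,T=None):
    if T is None: c=X@np.array(p['R']).T+p['t']
    else: Ti=np.linalg.inv(T); c=X@Ti[:3,:3].T+Ti[:3,3]
    x=c[:,:2]/c[:,2:]; x=x*(1+p['k1']*(x**2).sum(1,keepdims=True)); return x*K(p)+[p['cx'],p['cy']]
def box(cx,cy,z0,z1,lx,ly):
    return np.array([[cx+a*lx/2,cy+b*ly/2,z] for a in(-1,1) for b in(-1,1) for z in(z0,z1)])
def l2w(P,v):
    c,s=np.cos(v[2]),np.sin(v[2]); return np.c_[v[0]+c*P[:,0]-s*P[:,1],v[1]+s*P[:,0]+c*P[:,1],P[:,2]]
def fit(p,T,items,v0):
    def hm(pts,S=4):
        im=np.zeros((420*S,560*S),np.uint8); cv2.fillConvexPoly(im,cv2.convexHull(np.round(pts*S+S/2).astype(np.int32)),1); return cv2.resize(im.astype(np.float32),(560,420),interpolation=cv2.INTER_AREA)
    ms=[]
    for n,B in items:
        m=robot.trace(n,p)[0]['pixels'].astype(np.uint8); m=cv2.morphologyEx(m,cv2.MORPH_OPEN,np.ones((3,3)))
        c=max(cv2.findContours(m,0,2)[0],key=cv2.contourArea); ms.append((hm(cv2.convexHull(c)[:,0].astype(float),1),B))
    f=lambda w:sum(abs(hm(proj(p,l2w(B,w*[1,1,5]),T))-m).sum() for m,B in ms)
    r=minimize(f,np.array(v0)/[1,1,5],method='Nelder-Mead',options=dict(initial_simplex=np.array(v0)/[1,1,5]+np.vstack([np.zeros(3),np.eye(3)*.008])))
    return r.x*[1,1,5],r.fun
E
python3 - <<'E'
from h import *
L=('lamp_unit',box(0,0,0,.04,.13,.28)); C=('cover_frame',box(0,.07,.039,.04,.094,.11))
s=robot.observe(); w=robot.read_camera('wrist'); T=wristT(w,s); t=robot.read_camera('top')
for p,TT in [(w,T),(t,None)]:
  for it in ([L],[C]):
    v,e=fit(p,TT,it,[.468,.187,.19]); print(it[0][0],np.round(v,4),e,'tb,dial',np.round(l2w(np.array([[0,-.006,0],[0,-.088,0]]),v),4)[:,:2].tolist())
g=cv2.resize(w['img'][120:280,170:370],(800,640))[:600]
cv2.imwrite('pics/c1.png',g[:,:,::-1])
E
```

```text
lamp_unit [0.4678 0.1873 0.1988] 640.0 tb,dial [[0.469, 0.1814], [0.4852, 0.101]]
cover_frame [0.4679 0.1866 0.2029] 156.125 tb,dial [[0.4691, 0.1807], [0.4856, 0.1004]]
lamp_unit [0.47  0.189 0.2  ] 3680.75 tb,dial [[0.4712, 0.1831], [0.4875, 0.1028]]
cover_frame [0.465  0.1999 0.1932] 474.75 tb,dial [[0.4662, 0.194], [0.4819, 0.1135]]
```

View pics/c1.png

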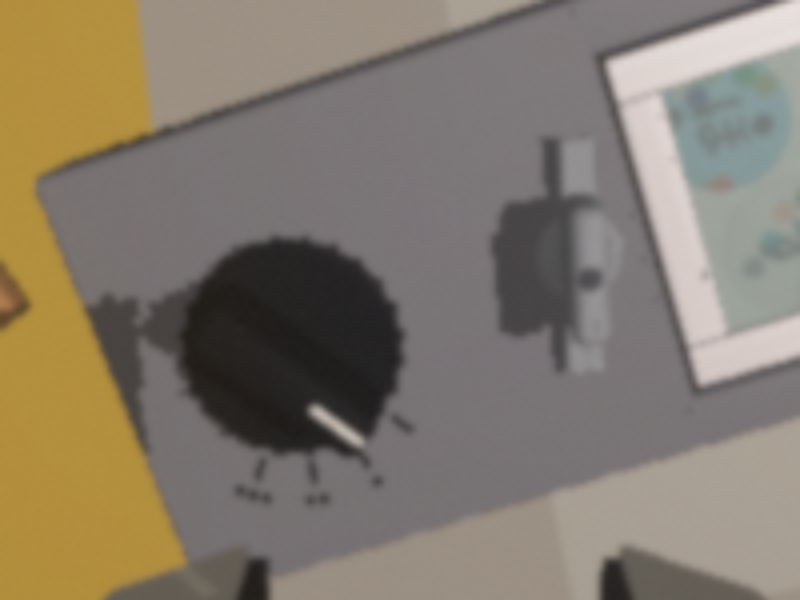

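```bash
python3 - <<'E'
from h import *
s=robot.observe(); w=robot.read_camera('wrist'); T=wristT(w,s)
f=lambda a,b:[170+a/4,120+b/4]
print(toplane(w,[f(590,278)],.072,T), toplane(w,[f(578,140),f(586,372)],.047,T), toplane(w,[f(310,410),f(362,443)],.078,T),toplane(w,[f(292,345)],.046,T))
b=toplane(w,[f(578,140),f(586,372)],.047,T);d=b[1]-b[0];print('yaw bar',np.arctan2(d[1],d[0]))
b=toplane(w,[f(310,410),f(362,443)],.078,T);d=b[1]-b[0];print('yaw ptr',np.arctan2(d[1],d[0]))
E
```

```text
[[0.46960713 0.1816192  0.072     ]] [[0.43848869 0.1837038  0.047     ]
 [0.50130977 0.18045169 0.047     ]] [[0.49400721 0.10816567 0.078     ]
 [0.50422029 0.12005648 0.078     ]] [[0.48485779 0.10183278 0.046     ]]
yaw bar -0.05172164869621501
yaw ptr 0.8611550529283056
```

>>> apply_moves(motion="43 0.05 4.0 0 0 0 -0.065; 43 0 0 3.6 0 0 0; 43 0 0 3.6 0 0 0; 43 0 0 3.6 0 0 0; 43 0 0 3.6 0 0 0; 43 0 0 3.6 0 0 0; 43 0 0 1.2 0 0 0; 43 0 0 1.2 0 0 0; 43 0 0 1.2 0 0 0; 43 0 0 0 0 0 0; 0 0 0 0 0 0 0; 0 0 0 0 0 0 0; 0 0 0 0 0 0 0; 0 0 0 0 0 0 0", force=25)

```text
time: 6.92
tool_pos: [0.4693, 0.1807, 0.051]
tool_rot: [-3.14, 0.0, 3.092]
contact_force: [1.5, -6.2, 2.6]
opening: 0.0099
grip_force: 25.0
```

>>> apply_moves(motion="0 0 0 0 0 0 0.12; 0 0 0 0 0 0 0.12; 0 0 0 0 0 0 0.12; 0 0 0 0 0 0 0.12; 0 0 0 0 0 0 0.12; 0 0 0 0 0 0 0.12; 0 0 0 0 0 0 0.12; 0 0 0 0 0 0 0.12; 0 0 0 0 0 0 0.12; 0 0 0 0 0 0 0.12; 0 0 0 0 0 0 0.12; 0 0 0 0 0 0 0")

```text
time: 8.43
tool_pos: [0.4692, 0.1804, 0.051]
tool_rot: [-3.141, 0.002, 1.771]
contact_force: [-0.9, -6.2, 2.9]
opening: 0.01
grip_force: 25.0
```

>>> apply_moves(motion="45 0 0 0 0 0 0; 45 0 0 0 0 0 0; 45 0 0 0 0 0 0; 45 0 0 -1 0 0 0; 45 0 0 -4 0 0 0; 45 0 0 -5 0 0 0; 45 0 0 -5 0 0 0; 45 0 0 -5 0 0 0; 45 -4.05 0 0 0 0 0; 45 -4.05 0 0 0 0 0; 45 0 0 0 0 0 0.18; 45 0 0 0 0 0 0.18; 45 0 0 0 0 0 0.18; 45 0 0 0 0 0 0.18; 45 0 0 0 0 0 0.18; 45 0 0 0 0 0 0.07; 45 0 0 0 0 0 0")

```text
time: 10.55
tool_pos: [0.4853, 0.1023, 0.2513]
tool_rot: [3.141, -0.0, 0.803]
contact_force: [0.7, -0.1, -0.2]
opening: 0.0411
grip_force: 0.0
```

```bash
python3 - <<'E'
from h import *
s=robot.observe(); p=robot.read_camera('wrist'); save(p,'w2.png'); T=wristT(p,s)
print(s['tool_pos'],s['tool_rot'],s['qpos'])
print(proj(p,l2w(np.array([[0,-.006,.072],[0,.026,.047],[0,-.038,.047],[0,-.088,.046],[0,-.088,.078]]),[.468,.1872,.2]),T))
E
```

```text
[0.48529162 0.10230342 0.25129238] [ 3.14111526e+00 -4.70362146e-04  8.02667496e-01] [ 5.31236240e-02  2.69011587e-01  1.55895678e+00 -2.99864599e-05
  1.31295473e+00  8.21260204e-01]
[[206.19092469 146.46530745]
 [183.0448032  125.08793184]
 [238.21257679 162.20392495]
 [279.23578462 189.61506947]
 [279.36298876 196.95911517]]
```

View pics/w2.png

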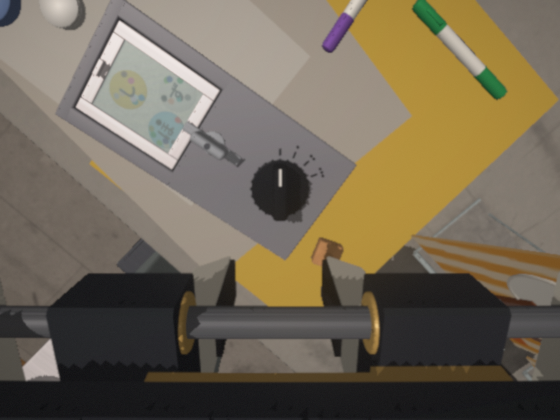

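>>> apply_moves(motion="45 0 0.05 4 0 0 0; 45 0 0 4 0 0 0; 45 0 0 4 0 0 0; 45 0 0 3 0 0 0; 45 0 0 2 0 0 0; 45 0 0 1.5 0 0 0; 45 0 0 1.5 0 0 0; 45 0 0 0 0 0 0; 0 0 0 0 0 0 0; 0 0 0 0 0 0 0; 0 0 0 0 0 0 0; 0 0 0 0 0 0 0", force=45)

```text
time: 12.1
tool_pos: [0.4866, 0.1014, 0.0512]
tool_rot: [3.14, -0.001, 0.802]
contact_force: [1.7, -3.0, 2.0]
opening: 0.0137
grip_force: 45.0
```

>>> apply_moves(motion="0 0 0 0 0 0 0.1; 0 0 0 0 0 0 0.1; 0 0 0 0 0 0 0.1; 0 0 0 0 0 0 0.1; 0 0 0 0 0 0 0.1; 0 0 0 0 0 0 0.1; 0 0 0 0 0 0 0.1; 0 0 0 0 0 0 0.1; 0 0 0 0 0 0 0.1; 0 0 0 0 0 0 0.1; 0 0 0 0 0 0 0.1; 0 0 0 0 0 0 0.1; 0 0 0 0 0 0 0")

```text
time: 13.72
tool_pos: [0.4869, 0.0999, 0.0512]
tool_rot: [3.14, -0.003, -0.398]
contact_force: [2.3, -12.2, 0.8]
opening: 0.0138
grip_force: 45.0
```

```bash
python3 - <<'E'
from h import *
s=robot.observe(); p=robot.read_camera('wrist'); T=wristT(p,s)
print(s['tool_rot'],s['torque'],s['contact_force'],s['grip_force'],s['opening'])
im=p['img'].copy()
cv2.imwrite('pics/w3.png',im[:,:,::-1])
v=[.468,.1872,.2];B=np.array([[0,-.006,.072],[0,.026,.047],[0,-.088,.078]])
print(proj(p,l2w(B,v),T))
a=.6-1.2; print(proj(p,l2w(np.array([[.026*np.cos(a),-.088+.026*np.sin(a),.078]]),v),T))
E
```

```text
[ 3.13970589 -0.00326446 -0.39839586] [-1.91114515 -0.39563674  0.17456626] [  2.27959777 -12.20251086   0.78437164] 45.00077426433563 0.013753656657005127
[[134.612595   391.77079305]
 [107.55327234 384.32010019]
 [280.25722653 311.3283492 ]]
[[280.46495331 252.5953861 ]]
```

View pics/w3.png

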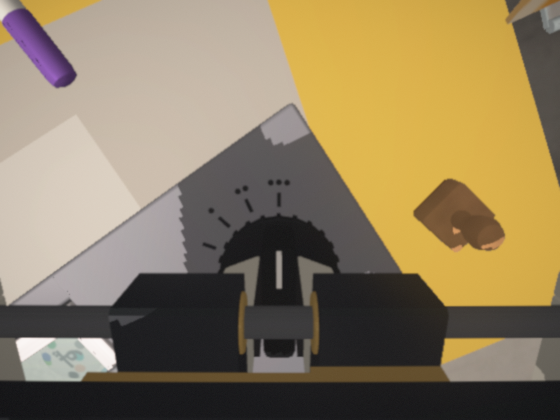

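The white pointer (279, 268) lines up with the three-dot mark (279, 190) while the dial is gripped, so I'm handing in.

```bash
python3 -c "
from cell import robot
print(robot.hand_in())"
```

```text
the job is handed in; nothing more can be done
None
```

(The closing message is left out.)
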